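# Put the wrench sockets back into their case

## Robot

A 6-joint arm with a two-finger parallel gripper is mounted at the origin on the work surface. World frame = base frame: x ahead of the robot, y to its left, z up, the work surface at z = 0. Lengths are in m, angles in rad, forces in N, time in s.
With the tool pointing down it reaches from about 0.275 to 0.875 m from the base axis. Payload 12.5 kg.
Tool frame: the origin (TCP) lies on the centre line of the jaws, within the pads' length; the fingertips stand r.finger_overhang ahead of it and the grasp point (between the pads) lies 3 mm ahead of it (r.finger_overhang is the distance from the TCP to the fingertips, in m); z points along the fingers, y is the direction in which the jaws open and shut (so a half turn about z gives the same grasp; the last joint's range is limited). The gripper opens to 85 mm and grips with 20 to 120 N. Pads are 22 mm wide; open, the fingers measure 114 mm over their backs; the gripper's body (76 mm by 85 mm) begins 54 mm behind the grasp point. The pads swing forward as they close: fully open they stand 13 mm farther back than shut.
Start: joints at [1.129, 0.351, 1.652, -0, 1.139, -0.085], TCP at [0.192, 0.515, 0.253] pointing down, gripper open.
Joint ranges: [-2.75, 2.75], [-0.79, 2.1], [0.01, 2.65], [-1.57, 4.71], [0.07, 3.14], [-2.87, 2.87]. Speed limits (rad/s): [2.22, 2.22, 2.79, 3.14, 3.14, 3.14].

## Interface

Orientations are given as a unit quaternion [x, y, z, w].
In Python, from cell import r, optics gives the robot as it stands. The module is installed in compiled form; this text tells all that it offers. Calls block until the motion is done:
- r.move_to(position, orientation): joint-space move of the TCP to a pose.
- r.move_linear(position, rot=None, vel=0.15): straight line of the TCP; rot=None keeps the orientation; vel is the mean speed in m/s.
- r.set_joints(angles): joint-space move.
- r.set_gripper(opening, squeeze=None): opening from 0.0 (shut) to 1.0 (fully open); squeeze is the grip in N (None keeps the last); returns when the fingers have stopped.
- r.sleep(seconds).
- r.inverse_kinematics(position, orientation): joint angles nearest the present ones, or None.
- optics.get_image(name): name is "scene" or "top" or "wrist"; returns a dict with "pixels" (480x640x3 uint8, red, green, blue), "depth" (480x640 float32, m along the optical axis (not along the pixel's ray), 0 where there is no reading), "fx", "fy", "cx", "cy" (pixels), "camera_from_world" (4x4, takes a point from world to camera coordinates); the wrist camera has in their place "mount" (4x4, takes a point from camera to tool coordinates, whose origin is the TCP and whose axes are the flange's). Camera axes: x right, y down, z forward; pixel columns grow to the right and rows downward; lengths in m; the calibration is good to about 2 mm. A picture is of the moment at which its call begins: read the wrist's pose just before it.
A pose or a line that the arm cannot do raises r.PlanningError and nothing moves.
- r.hand_in(): hands the job in, once; it reports no verdict.
Readings, each from a call of its own:
- r.current_t(): time.
- r.current_q(): joint angles.
- r.current_qvel(): joint speeds.
- r.current_effort(): joint torques, N m.
- r.current_tool_pos(): TCP position.
- r.current_ee_rot(): TCP orientation.
- r.current_contact_force(): force on the tool from outside, world axes, zero at the start.
- r.current_torque(): the same for the moment, N m.
- r.current_opening(): opening from 0.0 (shut) to 1.0 (fully open).
Only numpy, scipy, OpenCV 4.12 (cv2) and the standard library are available. Lean on these libraries where they do the work, as an engineer would, in place of code of your own. Each camera call takes 0.05 s, during which the arm holds its last target.

## Task

Swing the half-open lid of the socket case well back out of the way, then stand the four sockets from the wooden strip upright in the case, each in its own pocket: the smallest socket in the smallest ring, the next size in the next larger ring, and so on up to the largest, without knocking any socket over. When all four are in, lower the lid until the case is fully closed.

Things in the scene. Friction and masses are not known exactly. Their poses are not given: they have to be found in the camera images.
- socket_small: the smallest wrench socket: a loose upright solid steel cylinder, 18 mm diameter, 50 mm tall, with a dark hexagon on its top; the four differ only in diameter (18, 26, 34, 42). Origin: centre of its underside, z up its axis. It starts on the flat top, 12 mm above the table, of a fixed wooden strip 64 x 290 mm, the four in a row about 70 mm apart in any order
- socket_medium: the second smallest wrench socket: a loose upright solid steel cylinder, 26 mm diameter, 50 mm tall, with a dark hexagon on its top; the four differ only in diameter (18, 26, 34, 42). Origin: centre of its underside, z up its axis. It starts on the flat top, 12 mm above the table, of a fixed wooden strip 64 x 290 mm, the four in a row about 70 mm apart in any order
- socket_large: the second largest wrench socket: a loose upright solid steel cylinder, 34 mm diameter, 50 mm tall, with a dark hexagon on its top; the four differ only in diameter (18, 26, 34, 42). Origin: centre of its underside, z up its axis. It starts on the flat top, 12 mm above the table, of a fixed wooden strip 64 x 290 mm, the four in a row about 70 mm apart in any order
- socket_giant: the largest wrench socket: a loose upright solid steel cylinder, 42 mm diameter, 50 mm tall, with a dark hexagon on its top; the four differ only in diameter (18, 26, 34, 42). Origin: centre of its underside, z up its axis. It starts on the flat top, 12 mm above the table, of a fixed wooden strip 64 x 290 mm, the four in a row about 70 mm apart in any order
- pocket_small: the smallest of the four round pockets: a fixed white plastic ring, inner diameter 32 mm, outer diameter 42 mm, 8 mm high, on the case's floor (6 mm above the table). Origin: its centre at floor level, z up. The four (inner 32, 40, 48, 56) stand in a row 66 mm apart in any order, 91.5 mm in front of the hinge axis. A socket belongs in the ring 14 mm wider than itself
- pocket_medium: the second smallest of the four round pockets: a fixed white plastic ring, inner diameter 40 mm, outer diameter 50 mm, 8 mm high, on the case's floor (6 mm above the table). Origin: its centre at floor level, z up. The four (inner 32, 40, 48, 56) stand in a row 66 mm apart in any order, 91.5 mm in front of the hinge axis. A socket belongs in the ring 14 mm wider than itself
- pocket_large: the second largest of the four round pockets: a fixed white plastic ring, inner diameter 48 mm, outer diameter 58 mm, 8 mm high, on the case's floor (6 mm above the table). Origin: its centre at floor level, z up. The four (inner 32, 40, 48, 56) stand in a row 66 mm apart in any order, 91.5 mm in front of the hinge axis. A socket belongs in the ring 14 mm wider than itself
- pocket_giant: the largest of the four round pockets: a fixed white plastic ring, inner diameter 56 mm, outer diameter 66 mm, 8 mm high, on the case's floor (6 mm above the table). Origin: its centre at floor level, z up. The four (inner 32, 40, 48, 56) stand in a row 66 mm apart in any order, 91.5 mm in front of the hinge axis. A socket belongs in the ring 14 mm wider than itself
- lid (a joint): angle of the black case's lid, rad: 0 closed, 1.95 fully back at its stop; starts half open. Stiff hinge: stays where left, moves with 2 to 4 N at the rim. The lid is a shell: in the hinge frame x -135 mm (front rim) to 0, y +-142.5 mm, z 0 (rim) to 54 mm (flat outer face), walls 4 mm. The fixed tray below is as wide and deep, its walls 5 mm thick and 16 mm high
- lid_hinge (a point): middle of the lid's hinge axis, on the case's far rim, 16.5 mm above the table. The frame turns with the lid: y along the hinge axis, parallel to the pocket row; when closed, z is up and x points level from the pockets to the hinge. Opening lifts the front rim and swings it back over the hinge
Things that resemble listed ones, but are neither listed nor needed, are in the scene too. Leave any orange look-alike of the socket_small alone.

How it is judged:
By the outcome, as a careful person would: the job done as asked, in the order asked, and still so for the second after the job is handed in, with the robot touching nothing.
It also fails if it takes over 134 s, if anything falls off the work surface, if the arm or the gripper's body presses on something with over 40 N, if the wrist force passes 120 N, or if a joint passes its speed limit or range.

## Working session

There is one attempt and no reset: what is moved stays moved. The work goes in short steps, each a Python script; the robot and the scene stay as the last script left them, time stands still between calls to the robot, and variables do not carry over. Pictures are saved under pics/ and viewed, and the job is handed in when it is done.

```bash
ls; mkdir -p pics; python3 - <<'E'
from cell import r, optics
import cv2,numpy as np
for n in ["scene","top","wrist"]:
    im=optics.get_image(n); cv2.imwrite(f"pics/{n}0.png",im["pixels"][:,:,::-1]); np.savez(f"{n}0.npz",**im)
    print(n,im["fx"],im["cx"],im["cy"]); print(np.round(im.get("camera_from_world",im.get("mount")),3))
print(r.current_t(),r.finger_overhang,r.current_ee_rot(),r.current_opening())
E
```

```text
pics
scene 437.2191621296145 318.3645730382118 241.03365290129568
[[ 0.998 -0.058 -0.015 -0.497]
 [-0.053 -0.736 -0.675  0.039]
 [ 0.029  0.674 -0.738  0.848]
 [ 0.     0.     0.     1.   ]]
top 518.880792191151 320.65761616771056 238.57200836827153
[[-0.029 -0.999 -0.019  0.003]
 [-0.991  0.032 -0.128  0.476]
 [ 0.129  0.015 -0.992  1.065]
 [ 0.     0.     0.     1.   ]]
wrist 377.2268713263097 316.85355653273496 241.0523640497907
[[ 0.    -0.955 -0.298  0.076]
 [ 1.     0.     0.    -0.   ]
 [-0.    -0.298  0.955 -0.121]
 [ 0.     0.     0.     1.   ]]
0.15 0.022 [ 1.77451408e-01  9.84129469e-01 -4.16049844e-04 -1.13398320e-04] 1.0005930724509076
```

View pics/scene0.png

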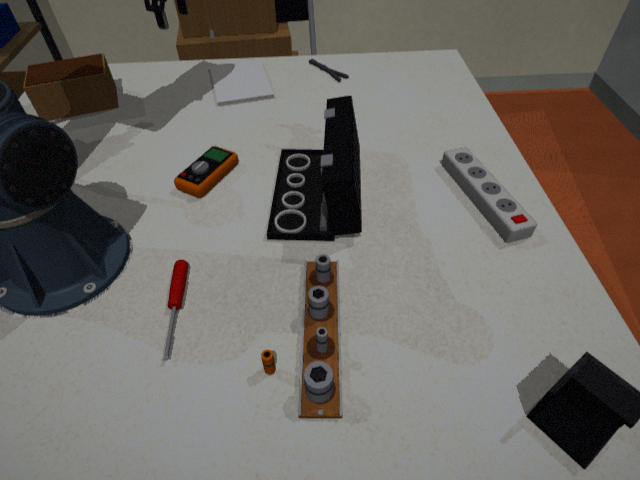

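View pics/top0.png

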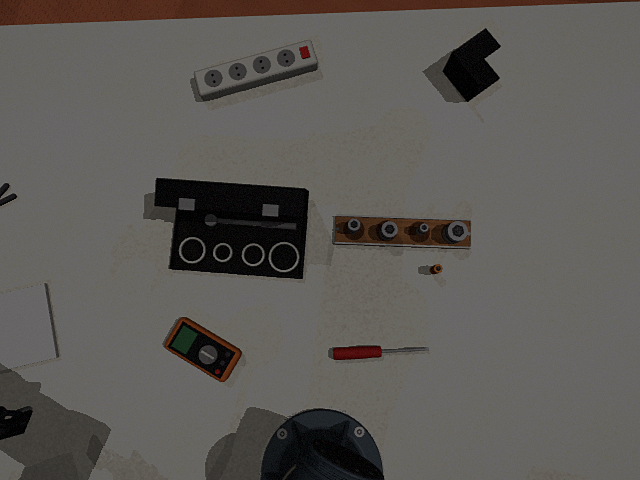

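View pics/wrist0.png

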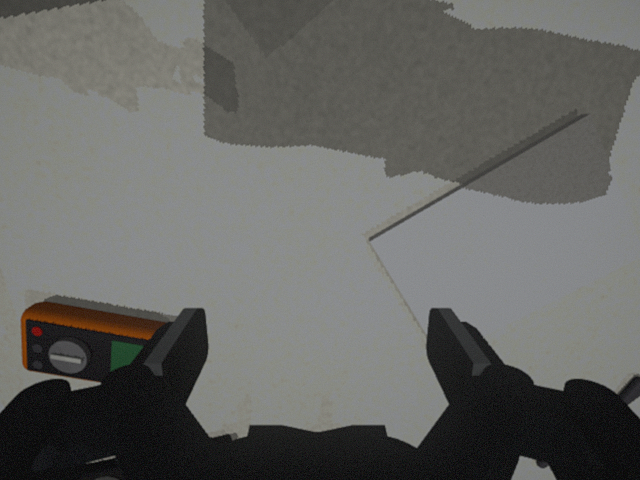

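Scene: case at scene (270–360, 95–240), with its lid standing about upright. In the top view the rings are at (191,250), (223,252), (253,255), (284,257). Sockets stand on the strip at top (354,226), (389,230), (422,229), (456,232). The orange look-alike is at (436,269), off the strip.

```bash
cat > h.py <<'E'
import numpy as np,cv2
def load(n): return dict(np.load(n+".npz"))
def ray(im,u,v,z=None,d=None):
    T=im["camera_from_world"] if "camera_from_world" in im else np.linalg.inv(im["wfc"])
    W=np.linalg.inv(T); p=np.array([(u-im["cx"])/im["fx"],(v-im["cy"])/im["fy"],1.])
    if d is not None: return W[:3,:3]@(p*d)+W[:3,3]
    D=W[:3,:3]@p; o=W[:3,3]; return o+D*(z-o[2])/D[2]
def cloud(im):
    v,u=np.mgrid[:480,:640]; d=im["depth"].astype(float)
    p=np.stack([(u-im["cx"])/im["fx"]*d,(v-im["cy"])/im["fy"]*d,d],-1)
    T=im["camera_from_world"] if "camera_from_world" in im else np.linalg.inv(im["wfc"])
    W=np.linalg.inv(T); return p@W[:3,:3].T+W[:3,3]
E
python3 - <<'E'
from h import *
t=load("top0"); s=load("scene0")
big=np.hstack([cv2.resize(t["pixels"][170:285,140:310],None,fx=2.3,fy=2.3,interpolation=2),cv2.resize(t["pixels"][170:285,325:485],None,fx=2.3,fy=2.3,interpolation=2)])
cv2.imwrite("pics/top_crop.png",np.clip(big[:,:,::-1].astype(float)*1.8,0,255))
cv2.imwrite("pics/scene_crop.png",cv2.resize(s["pixels"][85:425,240:400],None,fx=1.75,fy=1.75,interpolation=2)[:,:,::-1])
g=cv2.cvtColor(t["pixels"],cv2.COLOR_RGB2GRAY); m=((g>75)*255).astype(np.uint8)
m2=np.zeros_like(m); m2[232:275,174:302]=m[232:275,174:302]
cs,_=cv2.findContours(m2,cv2.RETR_EXTERNAL,cv2.CHAIN_APPROX_NONE)
for c in cs:
    if len(c)<25: continue
    (u,v),(a,b),an=cv2.fitEllipse(c); P=ray(t,u,v,z=.014); D=ray(t,u,v,z=.014)
    print("ring",np.round((u,v,a,b),1),np.round(P,4),"diam~",(a+b)/2/518.9*(1.0))
C=cloud(s); P=C[85:425,240:400].reshape(-1,3)
Ct=cloud(t)
# sockets: points near z .062
for nm,Cc in (("top",Ct),("scene",C)):
    Z=Cc[:,:,2]; m=((abs(Z-.062)<.006)&(Cc[:,:,1]<0.0)&(Cc[:,:,1]>-.4)&(Cc[:,:,0]>.3)&(Cc[:,:,0]<.7)).astype(np.uint8)
    n,l,st,ce=cv2.connectedComponentsWithStats(m)
    for i in range(1,n):
        if st[i,4]>15: q=Cc[l==i]; print(nm,st[i],np.round(ce[i],1),np.round(q.mean(0),4),np.round(q.max(0)-q.min(0),3))
E
```

```text
ring [165.9 271.7   3.6 118.4] [0.4176 0.3221 0.014 ] diam~ 0.11762020169344682
ring [252.6 254.4  21.4  21.7] [0.449  0.1356 0.014 ] diam~ 0.04153922105437415
ring [222.1 252.   17.8  18.3] [0.4562 0.2011 0.014 ] diam~ 0.03472632170872184
ring [283.2 256.6  29.   29.2] [0.4422 0.07   0.014 ] diam~ 0.056006116751279186
ring [191.7 249.7  24.8  25.5] [0.4633 0.2667 0.014 ] diam~ 0.048529313786407964
top [348 218  12  13 121] [353.4 224.3] [ 0.4996 -0.0799  0.063 ] [0.025 0.023 0.01 ]
top [381 221  17  17 214] [388.9 228.9] [ 0.4876 -0.1523  0.0628] [0.033 0.033 0.011]
top [447 221  21  20 332] [457.  230.6] [ 0.4796 -0.291   0.0625] [0.04  0.041 0.01 ]
top [419 223  10  10  64] [423.3 227.3] [ 0.4887 -0.2229  0.0623] [0.018 0.017 0.01 ]
scene [316 254  15  14 148] [322.7 260.4] [ 0.501  -0.0846  0.0607] [0.025 0.025 0.007]
scene [308 286  21  19 306] [318.1 294.9] [ 0.4889 -0.157   0.0608] [0.033 0.034 0.008]
scene [316 327  12  13 108] [321.7 332.7] [ 0.4902 -0.2272  0.0606] [0.017 0.018 0.007]
scene [304 361  29  30 675] [318.1 375.5] [ 0.4808 -0.2956  0.0611] [0.04  0.042 0.008][ WARN:0@0.095] global loadsave.cpp:1063 imwrite_ Unsupported depth image for selected encoder is fallbacked to CV_8U.
```

View pics/top_crop.png

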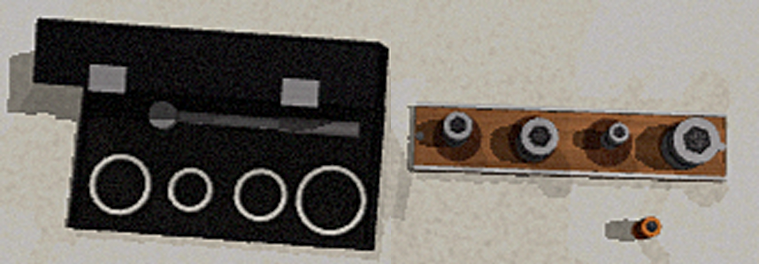

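View pics/scene_crop.png

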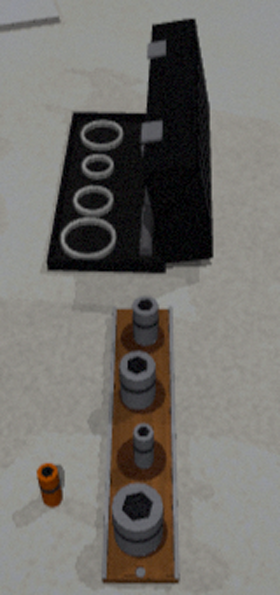

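Candidates:
- **Sockets**, by top width: 26 mm at top px (354,224) is medium, 34 mm at (389,229) large, 18 mm at (423,227) small, and 42 mm at (457,231) giant. The orange look-alike at (436,269) stands off the strip, so it is excluded.
- **Rings**, by outer diameter, from high y to low: large (191,250), small (222,252), medium (253,254), giant (283,257).

The two cameras disagree by about 4 mm, so next I'll measure the rings in the scene view as well, along with the lid angle.

```bash
python3 - <<'E'
from h import *
t=load("top0"); s=load("scene0")
g=cv2.cvtColor(s["pixels"],cv2.COLOR_RGB2GRAY).astype(int)
m=((g>95)*255).astype(np.uint8); m2=np.zeros_like(m); m2[151:236,273:315]=m[151:236,273:315]
cs,_=cv2.findContours(m2,cv2.RETR_EXTERNAL,cv2.CHAIN_APPROX_NONE)
for c in cs:
    if len(c)<20: continue
    q=np.array([ray(s,u,v,z=.014)[:2] for u,v in c[:,0]]); 
    A=np.c_[2*q,np.ones(len(q))]; x=np.linalg.lstsq(A,(q**2).sum(1),rcond=None)[0]
    print("scene ring",c[:,0].min(0),c[:,0].max(0),np.round(x[:2],4),"D",round(2*np.sqrt(x[2]+x[0]**2+x[1]**2),4))
row=np.array([.107,1]);row/=np.linalg.norm(row); per=np.array([row[1],-row[0]])
for nm,im,sh in (("top",t,0),("scene",s,0)):
    C=cloud(im).reshape(-1,3); c=np.array([.4527,.1683])
    a=(C[:,:2]-c)@row; b=(C[:,:2]-c)@per
    k=(abs(a)<.16)&(b>.02)&(b<.25)&(C[:,2]>.03)&(C[:,2]<.25)
    H,xe,ye=np.histogram2d(C[k,2],b[k],bins=[np.arange(.03,.2,.01),np.arange(.02,.2,.01)])
    print(nm,k.sum()); print(np.round(ye[:-1]*1000).astype(int)); 
    for i in range(len(H)): print(round(xe[i],2),H[i].astype(int))
# orange
hsv=cv2.cvtColor(t["pixels"],cv2.COLOR_RGB2HSV); mm=(hsv[:,:,1]>150)&(hsv[:,:,0]<18); 
C=cloud(t); k=mm[255:285,420:450]; q=C[255:285,420:450][k]; print("orange",q.mean(0),q.min(0),q.max(0))
E
```

```text
scene ring [275 209] [305 231] [0.4432 0.0663] D 0.0625
scene ring [282 191] [303 206] [0.45   0.1312] D 0.0463
scene ring [287 173] [304 184] [0.4572 0.1974] D 0.0382
scene ring [286 154] [309 168] [0.4644 0.2623] D 0.0537
scene ring [273 151] [280 194] [0.4106 0.2315] D 0.097
top 4402
[ 20  30  40  50  60  70  80  90 100 110 120 130 140 150 160 170 180]
0.03 [0 0 0 0 0 0 0 0 2 1 0 4 1 0 0 0 0]
0.04 [0 0 0 0 0 0 2 1 0 4 0 0 1 0 0 0 0]
0.05 [0 0 0 0 0 0 0 3 0 1 2 0 0 0 0 0 0]
0.06 [0 0 0 0 0 0 0 2 2 0 4 0 0 0 0 0 0]
0.07 [0 0 0 0 0 0 1 0 2 0 1 3 0 0 0 0 0]
0.08 [0 0 0 0 0 0 4 0 3 2 0 0 0 0 0 0 0]
0.09 [0 0 0 0 0 0 1 2 0 4 1 0 0 0 0 0 0]
0.1 [0 0 0 0 0 1 0 4 2 0 2 0 0 0 0 0 0]
0.11 [0 0 0 0 0 2 2 0 2 0 2 0 0 0 0 0 0]
0.12 [0 0 0 0 0 0 3 0 3 1 0 0 0 0 0 0 0]
0.13 [0 0 0 0 1 1 2 2 0 4 1 0 0 0 0 0 0]
0.14 [  0   0   0   0  69 109  20   6   0   1   1   0   0   0   0   0   0]
0.15 [  0   0   0   0 235 684 782 790 739 531  12   0   0   0   0   0   0]
0.16 [  0   0   0   0   0   0   0   6  74 254   0   0   0   0   0   0   0]
0.17 [0 0 0 0 0 0 0 0 0 0 0 0 0 0 0 0 0]
0.18 [0 0 0 0 0 0 0 0 0 0 
[... 426 characters left out ...]
4  0  0  0  0  0]
0.09 [ 0  0  0  0  0  4 25 19 19 21 20 55  0  0  0  0  0]
0.1 [ 0  0  0  0  0  7 22 19 26 20 23 58  0  0  0  0  0]
0.11 [ 0  0  0  0  0 13 27 21 27 22 71 13  0  0  0  0  0]
0.12 [ 0  0  0  0  0 16 24 22 25 24 75  0  0  0  0  0  0]
0.13 [ 0  0  0  0  0 22 26 20 25 26 89  0  0  0  0  0  0]
0.14 [  0   0   0   0  71 293  86  25  23  25  65   0   0   0   0   0   0]
0.15 [  0   0   0   0  40 158 379 447 445 444 112   0   0   0   0   0   0]
0.16 [0 0 0 0 0 0 0 0 0 0 0 0 0 0 0 0 0]
0.17 [0 0 0 0 0 0 0 0 0 0 0 0 0 0 0 0 0]
0.18 [0 0 0 0 0 0 0 0 0 0 0 0 0 0 0 0 0]
orange [ 0.4040346  -0.24625333  0.04045621] [ 0.39640611 -0.25740409  0.0010307 ] [ 0.41343626 -0.24083857  0.05430811]
```

```bash
cat >> h.py <<'E'
from scipy.spatial.transform import Rotation as R
row=np.array([.107,1]);row/=np.linalg.norm(row); per=np.array([row[1],-row[0]])
def qd(phi): return [np.sin(phi/2),np.cos(phi/2),0,0]
RC=np.array([.4532,.1662])   # ring row centre (mean of two cameras)
def P(b,a,z): p=RC+b*per+a*row; return [p[0],p[1],z]
def wrist(r,optics,name):
    p=r.current_tool_pos(); q=r.current_ee_rot(); im=optics.get_image("wrist")
    T=np.eye(4);T[:3,:3]=R.from_quat(q).as_matrix();T[:3,3]=p
    im["wfc"]=T@im["mount"]; np.savez(name+".npz",**im); cv2.imwrite(f"pics/{name}.png",im["pixels"][:,:,::-1]); return im
E
python3 - <<'E'
from h import *
from cell import r,optics
r.move_to(P(.0,0,.26),qd(.107)); r.set_gripper(0,60)
im=wrist(r,optics,"w1"); print(r.current_t(),r.current_q(),r.current_tool_pos(),r.current_contact_force())
for nm,p in (("g+",[.4427,.068,.06]),("l+",[.464,.2645,.06]),("sm",[.5,-.08,.06]),("sg",[.48,-.293,.06])):
  for f in (1.678,-1.464): print(nm,f,r.inverse_kinematics(p,qd(f)))
E
```

```text
2.5667 [ 2.54965470e-01  2.20431110e-01  1.81164253e+00 -1.33540004e-05
  1.10951072e+00 -1.20875184e+00] [0.45321824 0.16617632 0.26000131] [ 0.40752007 -0.48668303 -0.06672117]
g+ 1.678 [ 4.84046088e-02  4.96078327e-01  2.04572975e+00 -4.44089210e-16
  5.99784575e-01  1.55608282e-01]
g+ -1.464 None
l+ 1.678 [ 4.30927345e-01  6.02068496e-01  1.82511976e+00 -4.44089210e-16
  7.14404396e-01  5.38131018e-01]
l+ -1.464 [ 4.30927345e-01  6.02068496e-01  1.82511976e+00 -4.44089210e-16
  7.14404396e-01 -2.60386898e+00]
sm 1.678 [-2.50616805e-01  5.67130877e-01  1.89774488e+00 -4.44089210e-16
  6.76716899e-01 -1.43413132e-01]
sm -1.464 None
sg 1.678 [-6.30825360e-01  6.38634172e-01  1.74917936e+00 -4.44089210e-16
  7.53779119e-01 -5.23621687e-01]
sg -1.464 [-6.30825360e-01  6.38634172e-01  1.74917936e+00 -4.44089210e-16
  7.53779119e-01  2.61756362e+00]
```

View pics/w1.png

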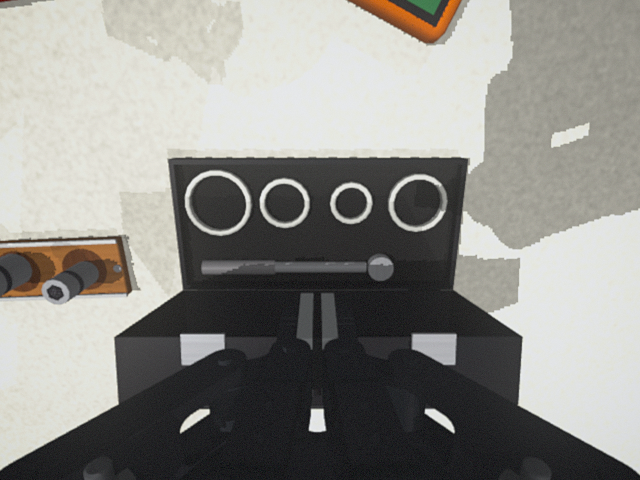

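The wrist view shows all four rings at (218,203) giant, (284,203) medium, (351,203) small and (417,203) large, with a ratchet tool lying behind them. I'll measure the rings in this view.

```bash
python3 - <<'E'
from h import *
s=load("w1"); g=cv2.cvtColor(s["pixels"],cv2.COLOR_RGB2GRAY)
m=((g>140)*255).astype(np.uint8); m2=np.zeros_like(m); m2[164:242,180:450]=m[164:242,180:450]
cs,_=cv2.findContours(m2,cv2.RETR_EXTERNAL,cv2.CHAIN_APPROX_NONE)
for c in cs:
    if len(c)<40: continue
    q=np.array([ray(s,u,v,z=.014)[:2] for u,v in c[:,0]]); 
    A=np.c_[2*q,np.ones(len(q))]; x=np.linalg.lstsq(A,(q**2).sum(1),rcond=None)[0]
    print(np.round(x[:2],4),"D",round(2*np.sqrt(x[2]+x[0]**2+x[1]**2),4))
for u,v in((303,300),(303,292)): print(ray(s,u,v,z=.148))
d=cloud(s); print(d[288:300:2,250])
E
```

```text
[0.4554 0.1994] D 0.0405
[0.4484 0.1339] D 0.0484
[0.4624 0.2648] D 0.0565
[0.4414 0.0684] D 0.0644
[0.49017259 0.15262345 0.148     ]
[0.48426182 0.1533234  0.148     ]
[[0.53380221 0.0867428  0.01734639]
 [0.53541958 0.08673756 0.01883592]
 [0.5371186  0.08668342 0.02011682]
 [0.5383126  0.08689996 0.02250297]
 [0.54057905 0.08653233 0.0224873 ]
 [0.54266575 0.08626326 0.02287802]]
```

Ring positions and sizes agree across the three views to about 2 mm. Next I'll push the lid back.

```bash
python3 - <<'E'
from h import *
from cell import r,optics
r.move_linear(P(.02,0,.142),vel=.2)
print(r.current_contact_force())
for b in (.05,.07,.09,.105,.115,.12,.124,.128,.131,.134):
    r.move_linear(P(b,0,.142),vel=.08 if b<.12 else .03)
    f=np.array(r.current_contact_force()); print(b,np.round(f,1),round(r.current_t(),1))
    if -f[:2]@per>9: break
r.move_linear(P(b-.03,0,.142),vel=.15)
r.move_linear(P(b-.06,0,.3),vel=.3)
im=optics.get_image("scene"); cv2.imwrite("pics/s2.png",im["pixels"][:,:,::-1]); np.savez("s2.npz",**im)
print(r.current_t())
E
```

```text
[-0.15381895 -0.10120256  0.84832142]
0.05 [-0.1  0.4 -0.1] 3.8
0.07 [-0.1  0.3 -0.1] 4.2
0.09 [-1.1  0.5 -0.6] 4.6
0.105 [ 0.2  0.4 -0.7] 5.0
0.115 [ 0.3 -0.3  0.8] 5.3
0.12 [-0.7  0.3 -0.7] 5.6
0.124 [-0.4  1.1  0.7] 5.9
0.128 [-0.6  0.5  0.3] 6.1
0.131 [-13.9   0.2   6.7] 6.4
7.475
```

View pics/s2.png

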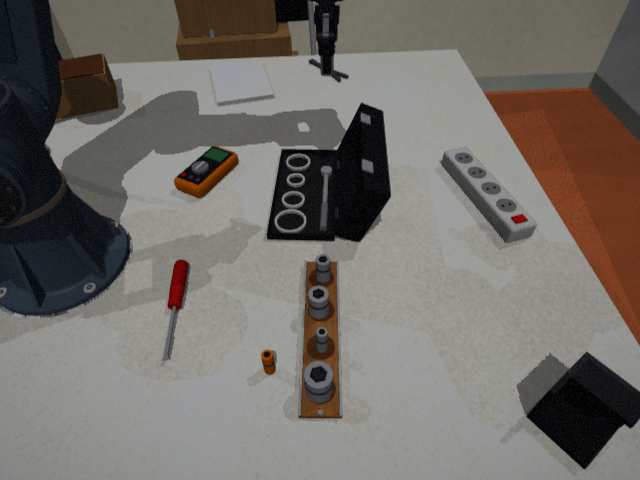

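The lid is fully back at its stop (the reaction rose to 14 N) and the sockets are undisturbed. Next is a wrist view over the strip.

```bash
python3 - <<'E'
from h import *
from cell import r,optics
r.move_to([.489,-.16,.28],qd(1.678)); 
s=wrist(r,optics,"w2"); C=cloud(s); print(r.current_t())
m=((abs(C[:,:,2]-.062)<.006)&(C[:,:,1]<0)&(C[:,:,0]>.45)&(C[:,:,0]<.55)).astype(np.uint8)
n,l,st,ce=cv2.connectedComponentsWithStats(m)
for i in range(1,n):
    if st[i,4]>60:
        cc,_=cv2.findContours((l==i).astype(np.uint8),0,cv2.CHAIN_APPROX_NONE)
        q=np.array([ray(s,u,v,z=.062)[:2] for u,v in cc[0][:,0]]); (c,rad)=cv2.minEnclosingCircle(q.astype(np.float32))
        print(st[i],np.round(C[l==i].mean(0),4),np.round(c,4),2*rad)
E
```

```text
8.7417
[305 106  30  32 720] [ 0.4989 -0.0823  0.0627] [ 0.4988 -0.0825] 0.025904351845383644
[ 296  187   37   37 1064] [ 0.4869 -0.1541  0.0626] [ 0.4867 -0.1543] 0.034241363406181335
[314 267  19  19 279] [ 0.488  -0.2245  0.0622] [ 0.4878 -0.2247] 0.01965082809329033
```

View pics/w2.png

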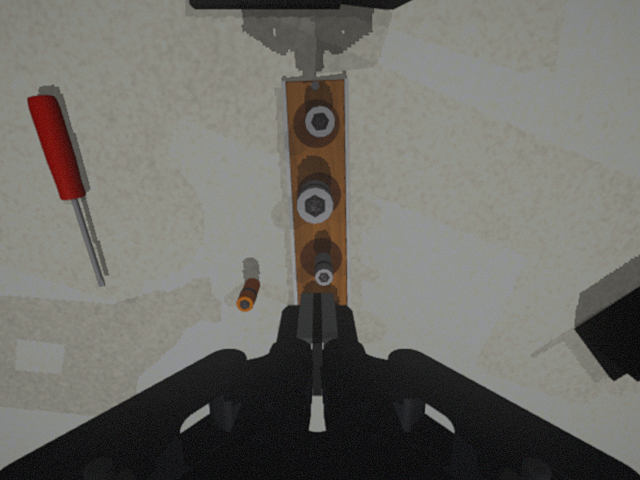

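Sizes and positions are confirmed: (320,121) is 26 mm, (315,205) is 34 mm, and (324,277) is 18 mm steel on the strip, while the orange one at (247,300) is off it. I'll start with the giant socket.

```bash
cat >> h.py <<'E'
SOCK=dict(small=(.4879,-.2247),medium=(.4988,-.0825),large=(.4868,-.1543),giant=(.479,-.2933))
RING=dict(giant=(.442,.0683),medium=(.449,.1337),small=(.456,.1993),large=(.463,.2647))
DIA=dict(small=18,medium=26,large=34,giant=42)
def pick(r,n):
    x,y=SOCK[n]; d=DIA[n]
    r.move_to([x,y,.13],qd(1.678)); r.set_gripper((d+26)/85)
    r.move_linear([x,y,.050],vel=.15); r.set_gripper(0,60)
    print(n,"grip mm",r.current_opening()*85,np.round(r.current_contact_force(),1))
    r.move_linear([x,y,.15],vel=.2)
    print(" lifted mm",r.current_opening()*85,np.round(r.current_contact_force(),1),r.current_t())
def place(r,n):
    x,y=RING[n]; d=DIA[n]
    r.move_to([x,y,.15],qd(1.678)); r.move_linear([x,y,.07],vel=.2); r.move_linear([x,y,.0455],vel=.06)
    print(" down",np.round(r.current_contact_force(),1),r.current_opening()*85)
    r.set_gripper((d+22)/85); r.move_linear([x,y,.15],vel=.2)
    print(" placed",r.current_t())
E
python3 - <<'E'
from h import *
from cell import r,optics
pick(r,"giant")
s=optics.get_image("scene"); cv2.imwrite("pics/s3.png",s["pixels"][60:440,220:420,::-1])
E
```

```text
giant grip mm 39.65275822551397 [0.6 0.8 7.1]
 lifted mm 39.6021393295528 [-0.8 -0.6 -1.8] 11.9167
```

View pics/s3.png

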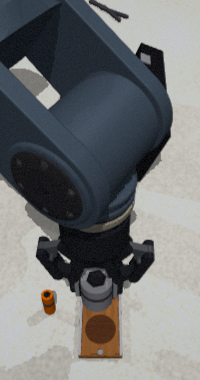

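```bash
python3 - <<'E'
from h import *
from cell import r,optics
place(r,"giant")
w=wrist(r,optics,"w3")
r.move_to([.489,-.12,.2],qd(1.678)); s=optics.get_image("scene"); np.savez("s4.npz",**s); cv2.imwrite("pics/s4.png",s["pixels"][:,:,::-1])
E
```

```text
down [ 0.6  0.4 -2.5] 39.55305258458682
 placed 15.475
```

View pics/w3.png

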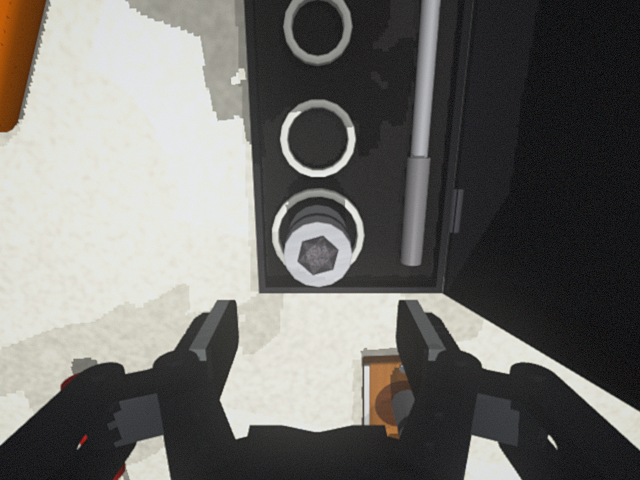

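View pics/s4.png

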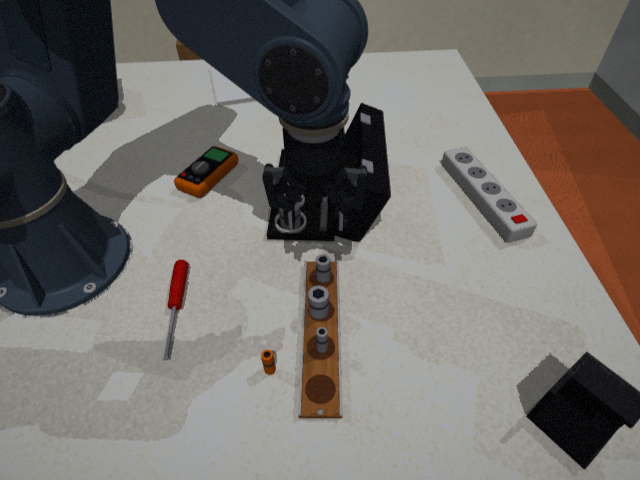

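The giant socket stands upright inside its ring at (318,253). The other three sockets on the strip are undisturbed. I'll check its centring and place the rest.

```bash
python3 - <<'E'
from h import *
from cell import r,optics
s=load("w3"); C=cloud(s); k=(abs(C[:,:,2]-.056)<.004)&(C[:,:,0]<.48)&(C[:,:,0]>.4)&(abs(C[:,:,1]-.068)<.04)
print(k.sum(),C[k].mean(0),np.ptp(C[k],axis=0))
pick(r,"small"); place(r,"small"); w=wrist(r,optics,"w4")
pick(r,"large"); 
E
```

```text
3531 [0.44129638 0.0691122  0.05564632] [0.0410943  0.04173611 0.00636256]
small grip mm 15.46833968646032 [-1.2  0.4  5.1]
 lifted mm 15.44483971885971 [ 0.3 -0.3 -0.9] 18.9917
 down [ 0.4 -0.1 -0.2] 15.289102407743123
 placed 22.7
large grip mm 31.713381699829508 [-1.3  0.7  6.5]
 lifted mm 31.540889680030514 [-0.1 -0.8 -2.7] 26.1167
```

View pics/w4.png

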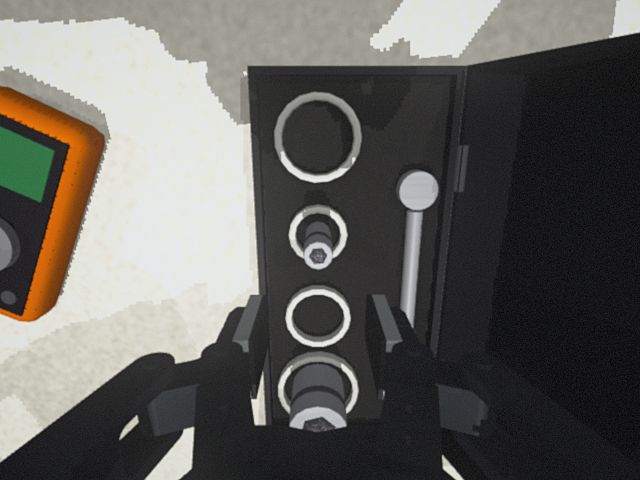

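The small socket stands in the smallest ring at (318,250). Next are large and medium.

```bash
python3 - <<'E'
from h import *
from cell import r,optics
place(r,"large"); pick(r,"medium"); place(r,"medium")
x,y,z=r.current_tool_pos(); r.move_linear([x-.02,y-.1,.27],vel=.3)
w=wrist(r,optics,"w5"); C=cloud(w)
for n in RING:
    c=RING[n]; k=(abs(C[:,:,2]-.056)<.004)&(np.hypot(C[:,:,0]-c[0],C[:,:,1]-c[1])<.035)
    if k.sum()>20: print(n,k.sum(),C[k].mean(0)-np.array([*c,0]),np.ptp(C[k],axis=0))
r.set_gripper(0); print(r.current_t())
E
```

```text
down [-0.1 -1.  -1.8] 31.526772592931906
 placed 29.8083
medium grip mm 23.70590579948104 [-2.6 -0.4  6.8]
 lifted mm 23.345966816687802 [-0.3  0.4 -0. ] 33.0417
 down [-0.2  1.  -0.4] 23.51355342280452
 placed 36.075
giant 1758 [-0.00080221  0.00011102  0.05572819] [0.04135091 0.04095226 0.00570364]
medium 799 [-0.00062795  0.00024522  0.05572024] [0.02502471 0.02511995 0.00636666]
small 284 [-0.0011721 -0.0042783  0.0555097] [0.01718247 0.01077687 0.00574611]
37.3167
```

View pics/w5.png

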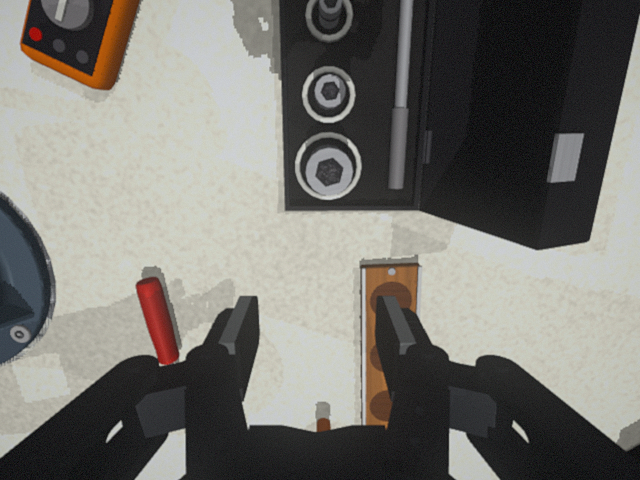

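Medium (330,93) and giant (328,165) are centred. Large and the top of small are out of frame here, so I'll check all four from above before closing.

```bash
python3 - <<'E'
from h import *
from cell import r,optics
r.move_to(P(.0,0,.29),qd(.107))
w=wrist(r,optics,"w6"); C=cloud(w)
for n in RING:
    c=RING[n]; k=(abs(C[:,:,2]-.056)<.004)&(np.hypot(C[:,:,0]-c[0],C[:,:,1]-c[1])<.035)
    if k.sum()>20: print(n,k.sum(),C[k].mean(0)-np.array([*c,0]),np.ptp(C[k],axis=0))
print(r.current_t(),r.current_opening())
def tb(th): return .0902-.105*np.cos(th)+.054*np.sin(th)+.011, .0165+.105*np.sin(th)+.054*np.cos(th)+.022
for b,z in [(.235,.29),(.235,.116)]+[tb(t) for t in (1.95,1.5,1.0,.5,0)]:
    print(np.round((b,z),3), r.inverse_kinematics(P(b,0,z),qd(.107)) is not None)
E
```

```text
giant 1465 [-0.00067653  0.00020243  0.05577236] [0.04092082 0.04151125 0.00648508]
medium 552 [-0.00037233  0.00043988  0.05580152] [0.02524379 0.02473547 0.00568242]
small 268 [-0.00065342 -0.00093546  0.05573711] [0.01751714 0.01739527 0.00574274]
large 956 [-0.00068187 -0.00099194  0.05571713] [0.03282815 0.03343161 0.00619651]
38.5417 0.001123899196883693
[0.235 0.29 ] True
[0.235 0.116] True
[0.19  0.116] True
[0.148 0.147] True
[0.09  0.156] True
[0.035 0.136] True
[-0.004  0.092] True
```

View pics/w6.png

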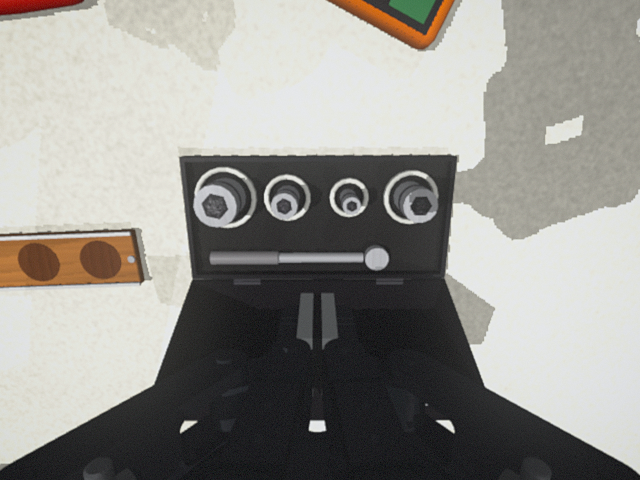

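All four stand within about 1 mm of their ring centres with their tops level at 56 mm. Now I'll lower the lid.

```bash
python3 - <<'E'
from h import *
from cell import r,optics
def tb(th): return .0902-.105*np.cos(th)+.054*np.sin(th)+.011, .0165+.105*np.sin(th)+.054*np.cos(th)+.022
r.move_linear(P(.235,0,.29),vel=.3); r.move_linear(P(.235,0,.116),vel=.2)
print(np.round(r.current_contact_force(),1))
for th in np.arange(1.95,.14,-.1):
    b,z=tb(th); r.move_linear(P(b,0,z),vel=.08)
    f=np.array(r.current_contact_force()); print(round(th,2),np.round(f,1),round(r.current_t(),1))
    if np.linalg.norm(f)>25: print("STOP"); break
im=optics.get_image("scene"); cv2.imwrite("pics/s7.png",im["pixels"][:,:,::-1])
E
```

```text
[ 0.1 -0.5  0. ]
1.95 [5.4 0.4 5.6] 41.2
1.85 [1.2 0.1 0.2] 41.5
1.75 [0.5 0.1 0. ] 41.8
1.65 [ 0.1  1.2 -0.4] 42.1
1.55 [-0.8  0.4 -0.2] 42.4
1.45 [-0.5 -0.4 -1.1] 42.7
1.35 [ 0.5 -0.4 -0.4] 43.0
1.25 [ 0.5 -1.2  0.5] 43.3
1.15 [ 0.1 -0.5 -0.2] 43.6
1.05 [ 0.5 -0.3 -0. ] 43.9
0.95 [-0.3 -0.4 -0.9] 44.2
0.85 [-0.7 -0.9  0.5] 44.5
0.75 [ 0.3  1.  -0.3] 44.8
0.65 [-0.7 -0.7  0.1] 45.1
0.55 [-0.6 -0.6 -0.1] 45.4
0.45 [0.9 0.1 0.8] 45.7
0.35 [ 0.4 -0.5 -0.1] 46.0
0.25 [0.6 0.2 0.3] 46.3
0.15 [-0.  -0.1  0.3] 46.6
```

View pics/s7.png

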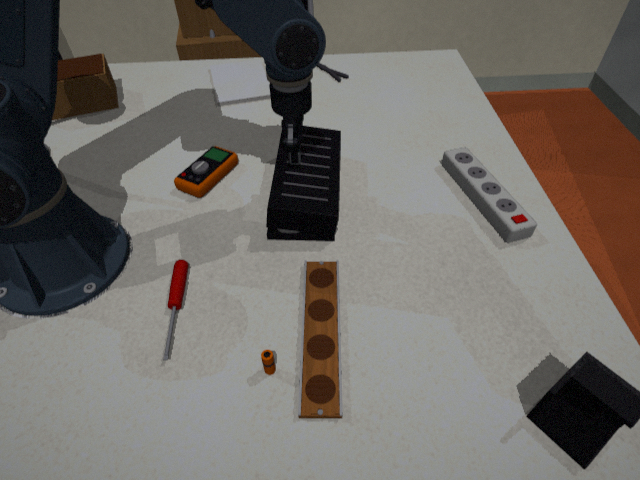

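The lid is following and nearly down, so I'll press it gently the last bit and verify.

```bash
python3 - <<'E'
from h import *
from cell import r,optics
def tb(th): return .0902-.105*np.cos(th)+.054*np.sin(th)+.011, .0165+.105*np.sin(th)+.054*np.cos(th)+.022
b,z=tb(.07); r.move_linear(P(b,0,z),vel=.05); print(np.round(r.current_contact_force(),1))
b,z=tb(.03); r.move_linear(P(b,0,z),vel=.03); print(np.round(r.current_contact_force(),1))
for i in range(12):
    z-=.001; r.move_linear(P(b,0,z),vel=.02); r.sleep(.1)
    f=np.array(r.current_contact_force()); print(round(z,4),np.round(f,1))
    if f[2]>10: break
r.move_linear(P(b,0,.2),vel=.2); r.move_linear(P(b-.05,0,.3),vel=.3)
r.move_to([.35,-.15,.35],qd(.3))
im=optics.get_image("scene"); cv2.imwrite("pics/s8.png",cv2.resize(im["pixels"][100:260,220:400,::-1],None,fx=4,fy=3.5))
t=optics.get_image("top")
for n,s in(("scene",im),("top",t)):
    C=cloud(s).reshape(-1,3); d=C[:,:2]-RC; bb=d@per; a=d@row
    k=(abs(a)<.13)&(C[:,2]>.05)&(C[:,2]<.2)&(bb>-.035)&(bb<.085)
    s_=np.linalg.lstsq(np.c_[bb[k],np.ones(k.sum())],C[k,2],rcond=None)[0]; print(n,k.sum(),"slope",s_,"z front/back",np.median(C[k&(bb<-.015),2]),np.median(C[k&(bb>.065),2]))
print(r.current_t())
E
```

```text
[ 0.2 -1.3  0.8]
[-0.8 -0.1  0.4]
0.0946 [ 0.6 -0.7 -0. ]
0.0936 [ 0.2  1.  -1. ]
0.0926 [-0.2  0.5 -0.2]
0.0916 [-4.7 -2.1 14.6]
scene 4455 slope [0.00102884 0.06909829] z front/back 0.0690730843898793 0.06909663807383493
top 7376 slope [-0.00035309  0.0717292 ] z front/back 0.07172896409667262 0.0716040033293952
51.2667
```

View pics/s8.png

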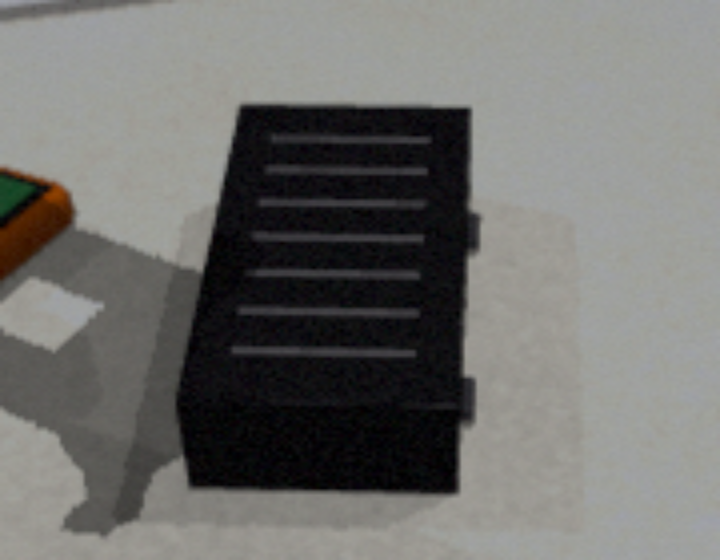

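The lid is flat and closed. Its slope is at most 0.001 and its top is at 69–72 mm, against the expected 70.5 mm. The arm is clear, so I'm handing in.

```bash
python3 -c "
from cell import r
r.hand_in(); print(r.current_t())"
```

```text
the job is handed in; nothing more can be done
the job is handed in; nothing more can be done
```

The job is done and handed in at about 51 s, well inside the 134 s limit. I pushed the lid back to its stop, stood the four sockets in their matching rings (giant, small, large, medium), and closed the lid.

- **Sockets:** before closing, the wrist camera showed all four upright, within about 1 mm of their ring centres, with their tops at 56 mm. I couldn't see them once the lid was down.
- **Lid:** it is flat, with a slope of 0.001 or less. Its top reads 69 mm in one camera and 72 mm in the other; 70.5 mm is expected when closed. The last press rose to about 15 N at the closed stop.
- **Disagreements:** the two fixed cameras differed by 4–5 mm in y, so I used the wrist camera, which fell close to their average. The gripper read each socket about 2.5 mm narrower than its nominal size, by the same amount for all four.
- **Orange look-alike:** I left it alone, and it was still standing in the last full view.

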